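# Ready to pour: bring the bead dish round to the righted jar

### The arm

A 6-joint arm with a two-finger parallel gripper is mounted at the origin on the work surface. World frame = base frame: x ahead of the robot, y to its left, z up, the work surface at z = 0. Lengths are in m, angles in degrees, forces in N, time in s.
With the tool pointing down it reaches from about 0.4 to 0.825 m from the base axis. Payload 7 kg.
Tool frame: the origin (TCP) lies midway between the tips of the shut fingers; the grasp point (between the pads) lies ctrl.tcp_to_grasp behind it (ctrl.tcp_to_grasp is the distance from the TCP to the grasp point, in m); z points along the fingers, y is the line along which they close (so a half turn about z gives the same grasp; the last joint's range is limited). The gripper opens to 88 mm and grips with 3 to 60 N. Pads are 19 mm wide; open, the fingers measure 130 mm over their backs; the gripper's body (78 mm by 193 mm) begins 47 mm behind the grasp point.
Start: joints at [16.507, 20.546, 0.682, 0, -70.136, -16.507], TCP at [0.675, -0, 0.227] pointing down, gripper open.
Joint ranges: [-176.03, 176.03], [-82.01, 121.73], [-58.28, 71.71], [-173.87, 95.51], [-174.79, -0.11], [-173.66, 173.66]. Speed limits (degrees/s): [136.94, 136.94, 172.46, 180, 180, 180].

### API

Orientations are given as [roll, pitch, yaw] about the fixed x, y, z axes, in that order (R = Rz(yaw) Ry(pitch) Rx(roll)).
In Python, from plant import ctrl, imaging, close_job gives the robot as it stands.
- The arm moves only by the shell command python3 -m crank 'ROWS'. ROWS is JSON, a list of rows, each a list of 3 entries, a list of its own where there are three numbers: the shift along the world's x, y, z in m, then the turn, a rotation vector about the world's x, y, z in degrees, then the opening, from -1 (shut) to 1 (fully open), so that 0 is half open. A call has 1 to 12 rows; each row shifts and turns the commanded pose from where the row before left it; what a row does not reach is not made up. A row lasts 1/10 s, in which the tool goes at most 50 mm and 8.59 degrees, less where a joint would pass 70% of its speed; a pose out of reach is approached as far as the arm can. A call is refused whole if a number of a shift passes 0.05 or a number of a turn 8.59, either way. A call with a gripper value outside its range is refused whole. The fingers move at their own pace and stop on an object; the grip force is fixed at half the most. Time passes only in rows, so rows that do not move let the fingers close. It gives the time, the measured TCP pose, the force, the opening and the grip force at its end, in the units of the state.
- ctrl.get_obs(): the state, without advancing time (a new reading comes with each control period).
- imaging.snapshot(name): name is "scene" or "side" or "wrist"; returns (picture, depth): 480x640x3 uint8, blue, green, red; 480x640 float32, m along the optical axis (not along the pixel's ray), 0 where there is no reading.
- imaging.camera_model(name): a dict with "mtx" (3x3 intrinsics, pixels), "R" (3x3) and "t" (3): a world point X has camera coordinates R X + t. Camera axes: x right, y down, z forward; pixel columns grow to the right and rows downward; lengths in m; the calibration is good to about 2 mm. A picture is of the moment at which its call begins: read the wrist's pose just before it. camera_model takes no time and is no camera call; for the wrist camera it gives the pose at the moment of the call.
- close_job(): hands the job in; it is judged then, once.
The state is a dict: "clock": time; "joint_pos": joint angles; "qvel": joint speeds; "tau": joint torques, N m; "tool_pos": TCP position; "orientation": TCP orientation; "force": force on the tool from outside, world axes, zero at the start; "moment": the same for the moment, N m; "opening": finger opening in m; "gripper_force": force on a finger pad.
Only numpy, scipy, OpenCV 4.12 (cv2) and the standard library are available. Lean on these libraries where they do the work, as an engineer would, in place of code of your own. Each camera call takes 0.05 s, during which the arm holds its last target. There are 200 camera calls.

### The job

The open amber bead jar has fallen over: stand it upright on the table and let go of it. Then lift the blue bead dish off the grey felt mat, bring it round by a quarter turn so that its pouring lip points from the mat out to the jar, and hold the tip of the lip just above the middle of the jar's mouth, a finger's width or so over it, without touching the jar. Keep the dish level and the pearl in the middle of it all the way, do not pour yet and leave the bowl, the lid and the pliers alone: finish while holding the dish still there, so that I can check the pearl before it goes in.

Things in the scene. Friction and masses are not known exactly. Their poses are not given: they have to be found in the camera images.
- jar: Open amber glass jar with a white paper band, 55 mm outside diameter, 85 mm tall, wall 3 mm, about 140 g, its weight about 40 mm from the base. Origin: centre of the base's outer face; z axis from base to mouth. Starts lying on its side on the table, left or right of the mat, mouth pointing away from the robot (within about 45 degrees).
- jar_mouth (a point): Centre of the jar's open mouth, level with the rim, 85 mm along the jar's z axis; the mouth is 47 mm across inside, the neck 53 mm outside.
- dish: Blue painted steel bead dish, about 130 g, its weight within 20 mm of the middle: round, shallow, 92 mm across, rim 13.5 mm above the underside, flat foot 56 mm across, pouring lip at +x, wooden handle at -x. Origin: centre of the underside; x axis towards the lip's tip, z up. Starts level on the felt mat, lip away from the robot, handle towards it.
- dish_well (a point): Middle of the dish's inside, 3 mm above its origin, where the pearl rests: a flat spot of 8 mm radius; from there the inside rises at 6 degrees out to 28 mm radius, then at 25 degrees to the rim.
- dish_lip (a point): Tip of the 30 mm wide pouring lip, top of its floor, mid-width: 82 mm along the dish's +x, 10.8 mm above the dish's underside. The lip is 2 mm thick with side walls 5 mm high; its floor rises at 6 degrees towards the tip.
- dish_grip (a point): Point inside the wooden handle, for gripping across its 18 mm width: 88 mm along the dish's -x, 21 mm above the dish's underside. The handle runs along x from 57 to 132 mm from the middle, 14 mm thick (14 to 28 mm above the underside).
- bead: Loose cream pearl bead, a ball of 24 mm diameter, about 18 g, that rests in the middle of the dish and rolls freely. The body's origin is on its surface and turns with it: use bead_center.
- bead_center (a point): Centre of the pearl.
- mat: Grey felt bead mat fixed on the table, 200 mm (x) by 160 mm (y), 3 mm thick. Origin: centre of its underside; its x axis points away from the robot along its long side. The dish starts square on it, the dish's x axis within about 4 degrees of the mat's.
- bowl: White bowl full of beads, 68 mm across, 36 mm high (beads to 39 mm), standing on the table on the other side of the mat from the jar; to be left alone. Origin: centre of its underside.
- lid: Steel screw lid lying flat on the table, 56 mm across, 13 mm high; to be left alone. Origin: centre of its underside.
- pliers: Jewellery pliers with red handles lying on the table beyond the mat, about 157 mm long, 54 mm wide, 13 mm high; to be left alone. Origin: underside, near the pivot; x axis towards the jaws.
There are look-alikes about, which are no part of the job. Of the things that look like the dish, take the one that is farthest from the robot's base at the start.

How it is judged (in metres and radians):
On the way, in this order (a step that is already met when the one before it is completed fails the run):
1. the jar stands upright on the table, let go (angle between jar's own z axis and vertical below 0.08 rad and height (world z) of jar below 0.006 m and height (world z) of jar_mouth above 0.08 m and contact force between the fingers and jar below 0.05 N and linear speed of jar below 0.02 m/s), for 0.2 s.
2. the dish is lifted clear of the mat in the fingers (height (world z) of dish above 0.03 m and contact force between the fingers and dish above 0.5 N), for 0.2 s.
At the end, for the whole second after the job is handed in: Jar upright on the table (4.5 deg); dish held still in the fingers, clear of the jar, level (5 deg), a quarter turn from the mat (17 deg), mat behind it; lip tip within 18 mm sideways of the mouth centre and 4 to 45 mm above the rim; pearl within 16 mm of the dish centre (angle between jar's own z axis and vertical below 0.08 rad and height (world z) of jar below 0.006 m and height (world z) of jar_mouth above 0.08 m and linear speed of each of jar, dish below 0.02 m/s and contact force between the fingers and dish above 0.5 N and contact force between dish and jar below 0.05 N and contact force between dish and bowl below 0.05 N and angle between the x axis of dish and the x axis of mat, either way round above 1.27 rad and x of mat in the frame of dish below -0.02 m and horizontal distance between dish_lip and jar_mouth below 0.018 m and z of dish_lip in the frame of jar between 0.089 and 0.13 m and angle between dish's own z axis and vertical below 0.09 rad and horizontal distance between bead_center and dish_well below 0.016 m and distance between bead_center and dish_well below 0.022 m and angular speed of dish below 0.15 rad/s); the arm keeps its last pose, push and grip.
It fails at once if the pearl left the middle of the dish (more than 26 mm off centre) (distance between bead_center and dish_well above 0.03 m).
It fails at once if the dish was tipped more than 8 degrees (angle between dish's own z axis and vertical above 0.14 rad).
It fails at once if the bowl of beads was disturbed (distance of bowl from where it was at the start of the episode above 0.02 m).
It fails at once if the lid was disturbed (distance of lid from where it was at the start of the episode above 0.02 m).
It fails at once if the pliers were disturbed (distance of pliers from where it was at the start of the episode above 0.02 m).
It also fails if it takes over 67 s, if anything falls off the work surface, if the arm or the gripper's body presses on something with over 40 N, if the wrist force passes 120 N, or if a joint passes its speed limit or range.

## Working session

There is one attempt and no reset: what is moved stays moved. The work goes in short steps, Python scripts to look and compute and a shell command to move; the robot and the scene stay as the last step left them, time stands still between calls to the robot, and variables do not carry over. Pictures are saved under pics/ and viewed, at most 12 in all, crops included, and the job is handed in when it is done.

```bash
mkdir -p pics; ls; cat > h.py <<'E'
import numpy as np, cv2
from plant import ctrl, imaging, close_job
def snap(n,save):
    m=imaging.camera_model(n); p,d=imaging.snapshot(n)
    cv2.imwrite(f'pics/{save}.png',p); np.savez(f'{save}.npz',p=p,d=d,mtx=m['mtx'],R=m['R'],t=m['t']); return p,d,m
def cloud(save):
    z=np.load(save+'.npz'); d=z['d']; v,u=np.indices(d.shape)
    c=np.stack([u,v,np.ones_like(u)],-1)@np.linalg.inv(z['mtx']).T*d[...,None]
    w=(c-z['t'])@z['R']; w[d==0]=np.nan
    return w,z['p']
E
python3 - <<'E'
from h import *
print(ctrl.get_obs(), ctrl.tcp_to_grasp)
snap('scene','s0'); snap('side','d0')
for n in('scene','side'):
    m=imaging.camera_model(n); print(n,-m['R'].T@m['t'])
E
```

```text
pics
{'clock': 0.0, 'joint_pos': array([ 1.65055429e+01,  2.05929132e+01,  6.33909872e-01, -2.09491222e-02,
       -7.01370676e+01, -1.65036975e+01]), 'qvel': array([-0.009134  ,  0.09278316,  0.01049898, -0.06101411,  0.02083767,
       -0.1069617 ]), 'tau': array([-8.00930356e-04, -5.82726967e+01,  2.93058443e+01,  6.99745238e+00,
        6.93249181e-03, -2.06530804e-04]), 'tool_pos': array([ 6.74501451e-01, -4.03211093e-05,  2.25604446e-01]), 'orientation': array([ 1.79902292e+02, -8.41229295e-03, -9.00052818e+01]), 'force': array([ 0.7731677 ,  0.46445146, -0.07386772]), 'moment': array([-0.00355516, -0.01079608, -0.02008035]), 'gripper_force': 0.0, 'opening': 0.0877883865186919} 0.0188
scene [1.32637266 0.07254785 0.9958849 ]
side [0.40590133 0.69740143 0.67681777]
```

View pics/s0.png

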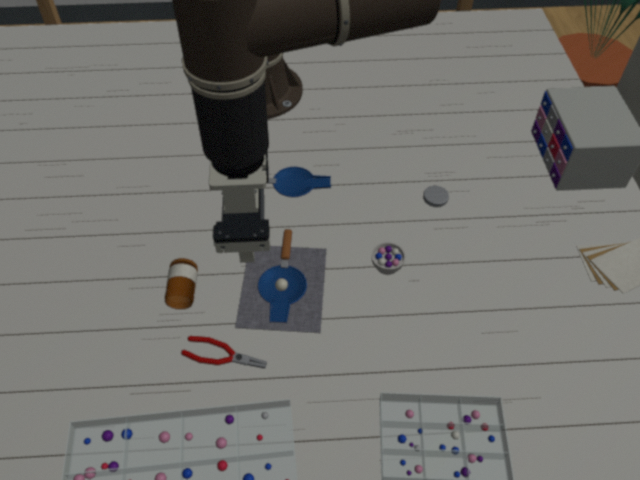

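View pics/d0.png

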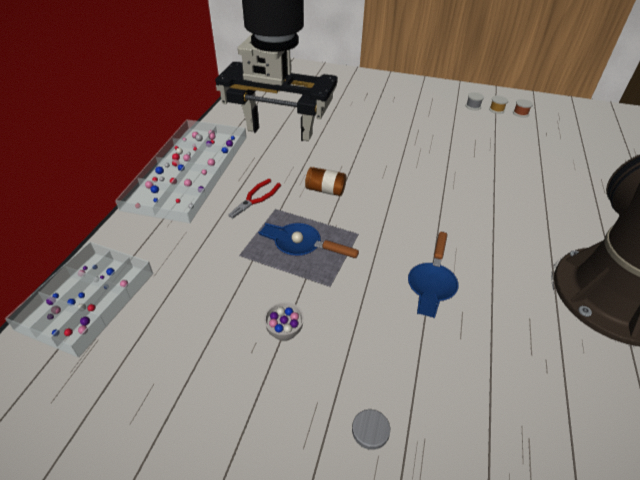

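The scene view, which looks back at the robot (right is +y, down is +x), shows the pearl in the right dish on the mat at (282,285). The jar is lying at (182,284) on the −y side with its amber end away from the robot. The pliers are at (230,352), the bowl at (388,257) and the lid at (436,196). The dish at (295,182) is the look-alike.

```bash
cat > meas.py <<'E'
from h import *
import sys
def seg(s):
    w,p=cloud(s); hsv=cv2.cvtColor(p,cv2.COLOR_BGR2HSV).astype(int); H,S,V=hsv[...,0],hsv[...,1],hsv[...,2]
    return w,p,H,S,V
if __name__=='__main__':
  for s,jb,db,pb in(('s0',(160,200,255,315),(255,310,262,325),(175,270,330,372)),('d0',(300,350,162,200),(255,325,215,260),(225,285,175,222))):
    w,p,H,S,V=seg(s)
    def box(b): 
        m=np.zeros(H.shape,bool); m[b[2]:b[3],b[0]:b[1]]=1; return m
    m=box(jb)&(w[...,2]>.012); P=w[m]; 
    r=cv2.minAreaRect(P[:,:2].astype(np.float32)*1000); print(s,'jar',r,'ztop',np.percentile(P[:,2],[50,95,99]))
    c=P[:,:2].mean(0);_,_,vt=np.linalg.svd(P[:,:2]-c); a=vt[0]*np.sign(vt[0][0]); t=(P[:,:2]-c)@a; print(' c',c,'axis deg',np.degrees(np.arctan2(a[1],a[0])),'ends',c+a*t.min(),c+a*t.max(), t.max()-t.min())
    wh=m&(S<90)&(V>90); print(' white t',np.percentile((w[wh][:,:2]-c)@a,[5,95]))
    m=box(db)&(H>95)&(H<125)&(S>120); P=w[m]; print(' dish blue mean',P.mean(0), cv2.minAreaRect(P[:,:2].astype(np.float32)*1000), 'xmax',P[:,0].max())
    m=box((db[0]-10,db[1]+60,225,290) if s=='s0' else (300,365,230,265))&(H<20)&(S>90)&(w[...,2]>.01); P=w[m]; c=P.mean(0);_,_,vt=np.linalg.svd(P[:,:2]-c[:2]); print(' handle',c,vt[0],P[:,0].min(),P[:,0].max(),len(P))
    m=box(db)&(S<90)&(V>120)&(w[...,2]>.015); print(' bead',w[m].mean(0),w[m][:,2].max())
    m=box(pb)&(w[...,2]>.004); print(' pliers',np.nanmin(w[m],0),np.nanmax(w[m],0))
    # mat: grey
    z=w[...,2]; m=(S<60)&(abs(z)<.012)&(V<125)&(w[...,0]>.45)&(w[...,0]<.95)&(abs(w[...,1])<.2); n,l,st,_=cv2.connectedComponentsWithStats(m.astype(np.uint8)); k=1+st[1:,4].argmax(); print(' mat',cv2.minAreaRect(w[l==k][:,:2].astype(np.float32)*1000))
E
python3 meas.py
python3 - <<'E'
import cv2,numpy as np
a=cv2.imread('pics/s0.png')[225:325,150:330];b=cv2.imread('pics/d0.png')[150:290,230:380]
a=cv2.resize(a,None,fx=4,fy=4,interpolation=3);b=cv2.resize(b,(375,350),interpolation=3)
cv2.imwrite('pics/c0.png',cv2.resize(np.hstack([a,cv2.copyMakeBorder(b,0,50,0,0,0)]),(800,292)))
E
```

```text
s0 jar ((624.10888671875, -143.6282501220703), (54.92946243286133, 87.76653289794922), 87.27362823486328) ztop [0.04844231 0.05417053 0.05574691]
 c [ 0.62849231 -0.140205  ] axis deg -6.751972886763022 ends [ 0.58012632 -0.13447882] [ 0.66917915 -0.14502203] 0.08967478413722395
 white t [-0.03651304  0.00463115]
 dish blue mean [nan nan nan] ((641.3281860351562, 57.60481262207031), (120.78270721435547, 88.14933776855469), 32.33835220336914) xmax nan
 handle [0.54175307 0.06042278 0.02924255] [ 0.99223973 -0.12433951] 0.5048746112724278 0.5757416692988743 224
 bead [0.63412273 0.05064518 0.02649681] 0.03240232877731889
 pliers [ 0.71439671 -0.14673058  0.00400222] [0.80676435 0.02225259 0.01623354]
 mat ((592.724853515625, 3.7283935546875), (399.0415954589844, 275.0836181640625), 88.13787841796875)
d0 jar ((621.2388305664062, -138.4353790283203), (53.02983856201172, 86.52271270751953), 88.27568817138672) ztop [0.04344272 0.0550287  0.05642   ]
 c [ 0.61817001 -0.12887749] axis deg 1.7398062771996579 ends [ 0.57673633 -0.13013603] [ 0.66451823 -0.12746968] 0.08782238651567832
 white t [-0.02208207  0.01984337]
 dish blue mean [nan nan nan] ((647.7813720703125, 39.35483169555664), (91.26950073242188, 116.0632553100586), 58.96259689331055) xmax nan
 handle [0.53364984 0.06451417 0.02894526] [-0.99189393  0.12706862] 0.49800078527188574 0.5699618596240736 304
 bead [0.61976952 0.05394005 0.02445602] 0.03285985242626278
 pliers [ 0.67592956 -0.1526852   0.00400415] [0.86207674 0.02731875 0.01595614]
 mat ((629.9864501953125, 117.08049774169922), (150.36695861816406, 200.2999725341797), 82.51953887939453)
```

View pics/c0.png

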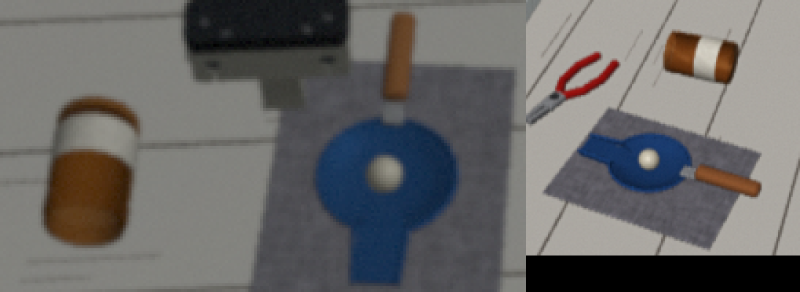

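Jar: centre about (0.622, −0.139), axis about −2°. The dish is near (0.632, 0.051) with its handle at −7°. I'll move above the jar with the fingers closing across it and the tool tilted 20° outward.

```bash
python3 -m crank '[[[-0.005,-0.0126,-0.005],[0,0,8],1],[[-0.005,-0.0126,-0.005],[0,0,8],1],[[-0.005,-0.0126,-0.005],[0,0,8],1],[[-0.005,-0.0126,-0.005],[0,0,8],1],[[-0.005,-0.0126,-0.005],[0,0,8],1],[[-0.005,-0.0126,-0.005],[0,0,8],1],[[-0.005,-0.0126,-0.005],[0,0,8],1],[[-0.005,-0.0126,-0.005],[0,0,8],1],[[-0.005,-0.0126,-0.005],[0,0,8],1],[[-0.005,-0.0126,-0.005],[0,0,8],1],[[-0.005,-0.0126,-0.005],[0,0,8],1],[[0,0,0],[0,0,0],1]]'
python3 -m crank '[[[0,0,0],[0,0,0],1]]'
python3 - <<'E'
from h import *
o=ctrl.get_obs(); print(o['joint_pos'],o['tool_pos'],o['orientation'])
snap('wrist','w0')
E
```

```text
clock: 1.3
tool_pos: [0.6186, -0.1397, 0.1704]
orientation: [-180.0, 0.1, -1.9]
force: [1.1, 0.1, 0.1]
opening: 0.0873
gripper_force: 0.0
clock: 1.4
tool_pos: [0.6199, -0.1387, 0.1713]
orientation: [180.0, 0.0, -2.2]
force: [0.3, 1.7, -0.2]
opening: 0.0876
gripper_force: 0.0
[ 4.95812655e+00  1.90729406e+01 -8.97414542e+00 -1.96835928e-03
 -6.19822846e+01  8.28086651e+01] [ 0.61985437 -0.13873509  0.17134407] [ 1.79998047e+02  2.93570150e-02 -2.23413389e+00]
```

View pics/w0.png

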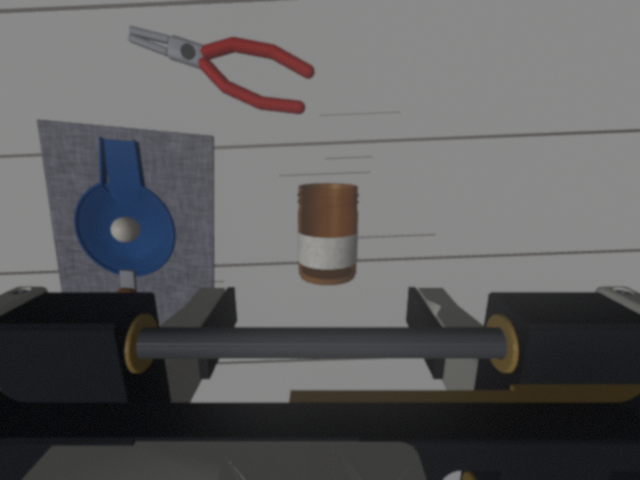

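The wrist view shows the jar's neck and mouth at (328,186), pointing away, and its base at (327,281). The dish is at (125,229), its lip tip at (119,139), and the mat's far corners at (38,120) and (214,137). I'll refine the poses from here.

```bash
python3 - <<'E'
from h import *
from meas import seg
w,p,H,S,V=seg('w0')
def box(a,b,c,d):
    m=np.zeros(H.shape,bool); m[c:d,a:b]=1; return m
m=box(290,366,175,288)&(w[...,2]>.01); P=w[m]
r=cv2.minAreaRect(P[:,:2].astype(np.float32)*1000); print('jar',r,np.percentile(P[:,2],[50,95,99]))
# axis from ridge
m2=m&(w[...,2]>.045)
P2=w[m2]; c=P2[:,:2].mean(0);_,_,vt=np.linalg.svd(P2[:,:2]-c); print(c,vt[0], 'x',np.nanpercentile(P[:,0],[1,99]),'y',np.nanpercentile(P[:,1],[1,99]))
ub=box(60,190,130,285)&(H>95)&(H<125)&(S>120); 
P=w[ub]; P=P[~np.isnan(P[:,0])]; print('dish',P.min(0),P.max(0))
for u,v in((119,140),(125,229),(38,121),(214,138),(214,270),(104,142),(137,142)): print(u,v,np.nanmedian(w[v-1:v+2,u-1:u+2].reshape(-1,3),0))
# circle fit of dish rim
Q=P[(P[:,0]<.655)]; 
(cx,cy),rad=cv2.minEnclosingCircle(Q[Q[:,0]<P[:,0].max()-.05][:,:2].astype(np.float32)*1000); print('rim',cx,cy,rad)
pl=box(125,320,20,115)&(w[...,2]>.004); P=w[pl]; print('pliers',P.min(0),P.max(0))
E
```

```text
jar ((621.241455078125, -145.2894287109375), (55.29262161254883, 85.33385467529297), 87.95774841308594) [0.0493983  0.05323445 0.05397652]
[ 0.62257371 -0.14530752] [-0.99937104  0.03546163] x [0.58042067 0.66339289] y [-0.17170919 -0.11847478]
dish [0.58209786 0.00068642 0.00081783] [0.7107221  0.09382666 0.01938285]
119 140 [0.70942805 0.0385213  0.01234972]
125 229 [0.63156365 0.04036628 0.02714918]
38 121 [0.72895853 0.11311822 0.00225821]
214 138 [ 7.08207134e-01 -4.33931203e-02 -3.10445169e-04]
214 270 [ 5.78647935e-01 -2.67019457e-02  4.75722978e-04]
104 142 [0.70821166 0.05094203 0.01343752]
137 142 [0.70706798 0.02167907 0.01169855]
rim 628.5654907226562 47.33198165893555 47.053646087646484
pliers [ 0.72534602 -0.1385641   0.00409819] [0.7984222  0.01498792 0.01372352]
```

```bash
python3 -m crank '[[[-0.001,-0.002,-0.01],[0.25,6.67,0],1],[[-0.001,-0.002,-0.01],[0.25,6.67,0],1],[[0,-0.001,-0.01],[0.25,6.67,0],1],[[0,0,-0.015],[0,0,0],1],[[0,0,-0.02],[0,0,0],1],[[0,0,-0.02],[0,0,0],1],[[0,0,-0.02],[0,0,0],1],[[0,0,-0.015],[0,0,0],1],[[0,0,-0.015],[0,0,0],1],[[0,0,-0.01],[0,0,0],1],[[0,0,-0.007],[0,0,0],1],[[0,0,0],[0,0,0],1]]'
python3 -m crank '[[[0,0,-0.004],[0,0,0],1],[[0,0,-0.002],[0,0,0],1],[[0,0,0],[0,0,0],1]]'
python3 - <<'E'
from h import *
snap('side','d1')
o=ctrl.get_obs();print(o['tool_pos'],o['orientation'],o['force'],o['joint_pos'])
p=cv2.imread('pics/d1.png')[60:240,180:420];cv2.imwrite('pics/d1c.png',cv2.resize(p,None,fx=3,fy=3))
E
```

```text
clock: 2.65
tool_pos: [0.6176, -0.1436, 0.0188]
orientation: [-180.0, 20.1, -2.0]
force: [-0.4, 0.2, -0.3]
opening: 0.0877
gripper_force: 0.0
clock: 2.95
tool_pos: [0.618, -0.1436, 0.0137]
orientation: [-179.9, 20.0, -2.0]
force: [0.4, -0.3, 0.2]
opening: 0.0876
gripper_force: 0.0
[ 0.61810009 -0.14367249  0.01379579] [-179.94828657   20.00323586   -1.99411131] [ 0.05220311 -0.69376856  0.15505643] [  3.33103967  39.22358151   0.396611    -1.97741247 -71.10268424
  85.63492676]
```

View pics/d1c.png

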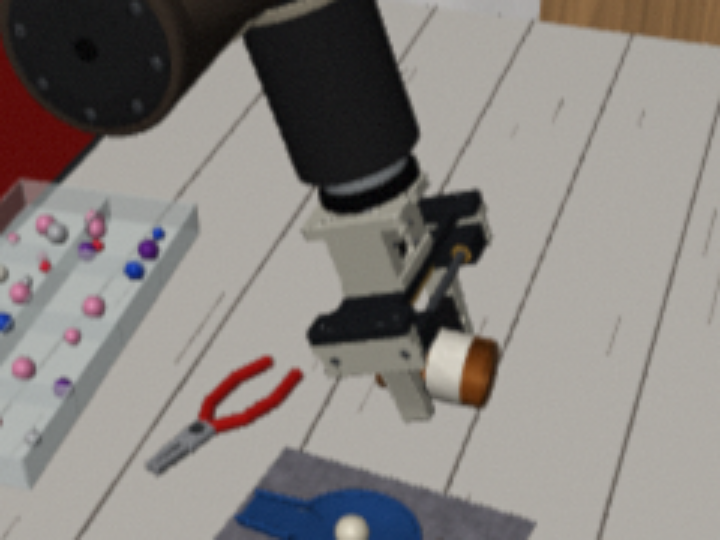

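```bash
python3 -m crank '[[[0,0,0],[0,0,0],-1],[[0,0,0],[0,0,0],-1],[[0,0,0],[0,0,0],-1],[[0,0,0],[0,0,0],-1],[[0,0,0],[0,0,0],-1],[[0,0,0],[0,0,0],-1],[[0,0,0],[0,0,0],-1],[[0,0,0],[0,0,0],-1]]'
python3 -m crank '[[[0,0,0.005],[0,0,0],-1],[[0,0,0.01],[0,0,0],-1],[[0,0,0.015],[0,0,0],-1],[[0,0,0.015],[0,0,0],-1],[[0,0,0.015],[0,0,0],-1],[[0,0,0.01],[0,0,0],-1],[[0,0,0.005],[0,0,0],-1],[[0,0,0],[0,0,0],-1]]'
python3 -m crank '[[[0,0,0],[-0.1,-3,0],-1],[[0,0,0],[-0.2,-5,0],-1],[[0,0,0],[-0.2,-6,0],-1],[[0,0,0],[-0.2,-6,0],-1],[[0,0,0],[-0.2,-6,0],-1],[[0,0,0],[-0.2,-6,0],-1],[[0,0,0],[-0.2,-6,0],-1],[[0,0,0],[-0.2,-6,0],-1],[[0,0,0],[-0.2,-6,0],-1],[[0,0,0],[0,0,0],-1]]'
python3 -c "
from plant import ctrl;print(ctrl.get_obs()['joint_pos'])"
```

```text
clock: 3.8
tool_pos: [0.618, -0.1437, 0.0136]
orientation: [-180.0, 20.0, -2.0]
force: [-0.3, -0.0, 0.5]
opening: 0.0542
gripper_force: 30.0
clock: 4.6
tool_pos: [0.6184, -0.1436, 0.0895]
orientation: [-179.9, 19.9, -2.0]
force: [0.0, 0.0, -1.5]
opening: 0.0542
gripper_force: 30.0
clock: 5.6
tool_pos: [0.6068, -0.1273, 0.0871]
orientation: [-177.0, -28.0, -2.3]
force: [-0.3, 0.4, -1.3]
opening: 0.0543
gripper_force: 30.0
[  6.36617848  11.92134777 -45.40477808  12.96489495  -4.66146213
  69.47254976]
```

The arm runs out of joint 5 range with the fingers pointing outward, so I'll fit a quick kinematic model and pick a feasible direction for righting the jar.

```bash
cat > kin.py <<'E'
import numpy as np
from scipy.optimize import least_squares
from scipy.spatial.transform import Rotation as Ro
from plant import ctrl
Rz=lambda a:Ro.from_euler('z',a,degrees=True).as_matrix(); Ry=lambda a:Ro.from_euler('y',a,degrees=True).as_matrix(); Rx=lambda a:Ro.from_euler('x',a,degrees=True).as_matrix()
def fk(q,k,s4,s6,c6):
    a1,h,off,L2,e,L3,T=k
    A=Rz(q[0]); B=A@Ry(q[1]); C=A@Ry(q[1]-q[2]); p=A@[a1,off,h]+B@[0,0,L2]+C@[L3,0,e]
    D=C@Rx(s4*q[3])@Ry(-q[4]); p=p+D@[T,0,0]
    # tool z along D x
    R=D@Rx(s6*q[5]+c6)@np.array([[0,0,1],[0,1,0],[-1,0,0]],float)
    return p,R
o=ctrl.get_obs()
S=[([16.5055,20.593,.634,-.02,-70.137,-16.5037],[.6745,0,.2256],[179.9,0,-90]),
([4.958,19.073,-8.974,-.002,-61.982,82.809],[.61985,-.13874,.17134],[180,.03,-2.23]),
([3.331,39.2236,.3966,-1.977,-71.103,85.635],[.6181,-.14367,.0138],[-179.95,20,-1.99]),
([6.366,11.921,-45.405,12.965,-4.661,69.473],[.6068,-.1273,.0871],[-177,-28,-2.3])]
best=None
for s4 in(1,-1):
  for s6 in(1,-1):
    for c6 in(0,90,180,-90):
      f=lambda k:np.r_[np.concatenate([fk(q,k,s4,s6,c6)[0]-p for q,p,_ in S]),.003*(k-[0,.4,-.19,.4,0,.4,.3])]
      r=least_squares(f,[0,.4,-.19,.4,0,.4,.3])
      ang=sum((Ro.from_euler('xyz',E,degrees=True).inv()*Ro.from_matrix(fk(q,r.x,s4,s6,c6)[1])).magnitude() for q,_,E in S)
      if best is None or r.cost*1e3+ang<best[0]: best=(r.cost*1e3+ang,r.x,s4,s6,c6,ang,np.abs(r.fun[:12]).max())
_,K,s4,s6,c6,ang,mx=best
lo=np.array([-176,-82,-58.2,-173.8,-174.7,-.2,-173.6][:5]+[-173.6]);lo[3]=-173.8;lo[4]=-174.7;hi=np.array([176,121.7,71.7,95.5,-.2,173.6])
def ik(p,R,q0):
    g=lambda q:np.r_[(fk(q,K,s4,s6,c6)[0]-p)*10,(Ro.from_matrix(R).inv()*Ro.from_matrix(fk(q,K,s4,s6,c6)[1])).as_rotvec()]
    r=least_squares(g,np.clip(q0,lo+.1,hi-.1),bounds=(lo,hi),x_scale=30); return r.x,np.abs(r.fun).max()
if __name__=='__main__':
  print(K.round(3),s4,s6,c6,'ang',ang,'res',mx)
  # candidates: m azimuth, tool pointing m, t deg below horizontal; jaw axis horizontal
  for x,y in((.62,-.145),(.55,-.15),(.5,-.15)):
   for az in(-90,-60,-45,45,60,90,180):
    for t in(20,30):
      m=np.array([np.cos(np.radians(az)),np.sin(np.radians(az)),0]); z=m*np.cos(np.radians(t))-[0,0,np.sin(np.radians(t))]
      yv=np.cross([0,0,1],m); 
      res=[]
      for sg in(1,-1):
        Y=sg*yv; R=np.stack([np.cross(Y,z),Y,z],1)
        for q0 in([5,20,-10,0,-60,0],[5,20,-10,-80,-80,0],[5,20,-10,80,-80,0],[-20,20,-10,-80,-80,90],[-20,20,-10,80,-80,-90],[0,50,0,0,-120,0]):
          q,e=ik(np.array([x,y,.045])+m*.018,R,np.array(q0,float)); res.append((e,sg,q.round(0)))
      res=[r for r in res if r[0]<.01]
      print(x,az,t,[(r[1],r[2].astype(int).tolist()) for r in sorted(res,key=lambda r:r[0])[:3]])
E
python3 kin.py
```

```text
[-0.011  0.204 -0.191  0.686 -0.003  0.446  0.467] -1 -1 -90 ang 0.001376964172357103 res 0.005565155161397911
0.62 -90 20 [(1, [40, 51, -22, 46, -81, 103]), (1, [40, 51, -22, 46, -81, 103]), (-1, [40, 51, -22, 46, -81, -77])]
0.62 -90 30 [(-1, [38, 45, -23, 45, -75, -72]), (1, [38, 45, -23, 45, -75, 108]), (1, [38, 45, -23, 45, -75, 108])]
0.62 -60 20 [(-1, [52, 50, -51, 72, -66, -102]), (-1, [52, 50, -51, 72, -66, -102]), (-1, [52, 50, -51, 72, -66, -102])]
0.62 -60 30 [(-1, [48, 41, -50, 72, -60, -91]), (1, [48, 41, -50, 72, -60, 89]), (-1, [48, 41, -50, 72, -60, -91])]
0.62 -45 20 []
0.62 -45 30 []
0.62 45 20 [(1, [-34, 49, -40, -101, -70, 89]), (1, [-34, 49, -40, -101, -70, 89]), (-1, [-34, 49, -40, -101, -70, -91])]
0.62 45 30 [(1, [-30, 41, -40, -100, -58, 80]), (1, [-30, 41, -40, -100, -58, 80]), (1, [-30, 41, -40, -100, -58, 80])]
0.62 60 20 [(-1, [-34, 51, -25, -81, -72, -105]), (1, [-34, 51, -25, -81, -72, 75]), (1, [-34, 51, -25, -81, -72, 75])]
0.62 60 30 [(1, [-31, 44, -26, -78, -62, 67]), (1, [-31, 44, -26, -78, -62, 67]), (1, [-31, 44, -26, -78, -62, 67])]
0.62 90 20 
[... 2199 characters left out ...]
]
0.5 60 20 [(1, [-42, 50, -34, -76, -71, 83]), (-1, [-42, 50, -34, -76, -71, -97]), (1, [-42, 50, -34, -76, -71, 83])]
0.5 60 30 [(1, [-38, 42, -36, -75, -63, 76]), (1, [-38, 42, -36, -75, -63, 76]), (-1, [-38, 42, -36, -75, -63, -104])]
0.5 90 20 [(-1, [-34, 54, -10, -51, -86, -111]), (1, [-34, 54, -10, -51, -86, 69]), (1, [-34, 54, -10, -51, -86, 69])]
0.5 90 30 [(1, [-32, 47, -13, -49, -78, 65]), (-1, [-32, 47, -13, -49, -78, -115]), (1, [-32, 47, -13, -49, -78, 65])]
0.5 180 20 [(1, [3, 63, 18, -3, -115, 88]), (-1, [3, 63, 18, -3, -115, -92]), (-1, [3, 63, 18, -3, -115, -92])]
0.5 180 30 [(-1, [3, 56, 12, -2, -106, -92]), (-1, [3, 56, 12, -2, -106, -92]), (1, [3, 56, 12, -2, -106, 88])]
```

```bash
python3 -m crank '[[[0.003,-0.002,0.008],[0.2,5,0],-1],[[0.003,-0.003,0.008],[0.2,7,0],-1],[[0.003,-0.004,0.008],[0.2,7,0],-1],[[0.003,-0.004,0.008],[0.2,7,0],-1],[[0,-0.003,0.008],[0,2,0],-1],[[0,0,0],[0,0,0],-1]]'
python3 -m crank '[[[0,-0.003,0],[0,0,-4],-1],[[0,-0.006,0],[0,0,-7],-1],[[0,-0.006,0],[0,0,-7],-1],[[0,-0.006,0],[0,0,-7],-1],[[0,-0.006,0],[0,0,-7],-1],[[0,-0.006,0],[0,0,-7],-1],[[0,-0.006,0],[0,0,-7],-1],[[0,-0.006,0],[0,0,-7],-1],[[0,-0.006,0],[0,0,-7],-1],[[0,-0.006,0],[0,0,-7],-1],[[0,-0.006,0],[0,0,-7],-1],[[0,-0.003,0],[0,0,-7],-1]]'
python3 -m crank '[[[0,0,0],[0,0,-7],-1],[[0,0,0],[0,0,-7],-1],[[0,0,0],[0,0,0],-1],[[0,0,0],[0,0,0],-1]]'
python3 -c "
from plant import ctrl;print(ctrl.get_obs()['joint_pos'])"
```

```text
clock: 6.2
tool_pos: [0.6259, -0.1454, 0.1279]
orientation: [-177.6, -1.1, -2.2]
force: [-0.5, -0.5, -1.2]
opening: 0.0544
gripper_force: 30.0
clock: 7.4
tool_pos: [0.6228, -0.2111, 0.1272]
orientation: [-177.6, -1.1, -83.5]
force: [-0.1, 0.1, -1.7]
opening: 0.0542
gripper_force: 30.0
clock: 7.8
tool_pos: [0.6233, -0.2108, 0.1276]
orientation: [-177.6, -1.1, -97.0]
force: [0.4, 0.3, -1.7]
opening: 0.054
gripper_force: 30.0
[ -0.91856365  21.75277313 -11.92651136   1.69761544 -54.10562405
  -7.02350775]
```

```bash
cat > rv.py <<'E'
import numpy as np
from scipy.spatial.transform import Rotation as Ro
from plant import ctrl
def need(R):
    o=ctrl.get_obs(); return (Ro.from_matrix(R)*Ro.from_euler('xyz',o['orientation'],degrees=True).inv()).as_rotvec(degrees=True)
E
python3 - <<'E'
from rv import *
z=np.array([0,-np.cos(np.radians(20)),-np.sin(np.radians(20))]);Y=np.array([-1.,0,0])
print(need(np.stack([np.cross(Y,z),Y,z],1)))
E
```

```text
[-68.62440773   6.239608     4.67398788]
```

```bash
python3 -m crank '[[[0,0,0],[-3.3,0.27,0.24],-1],[[0,0,0],[-6.2,0.57,0.42],-1],[[0,0,0],[-6.2,0.57,0.42],-1],[[0,0,0],[-6.2,0.57,0.42],-1],[[0,0,0],[-6.2,0.57,0.42],-1],[[0,0,0],[-6.2,0.57,0.42],-1],[[0,0,0],[-6.2,0.57,0.42],-1],[[0,0,0],[-6.2,0.57,0.42],-1],[[0,0,0],[-6.2,0.57,0.42],-1],[[0,0,0],[-6.2,0.57,0.42],-1],[[0,0,0],[-6.2,0.57,0.42],-1],[[0,0,0],[-3.3,0.27,0.24],-1]]'
python3 -m crank '[[[0,0,0],[0,0,0],-1],[[0,0,0],[0,0,0],-1]]'
python3 - <<'E'
from h import *
o=ctrl.get_obs();print(o['tool_pos'],o['orientation'],o['joint_pos'])
snap('side','d2');snap('scene','s2')
a=cv2.imread('pics/d2.png')[50:290,200:440];b=cv2.imread('pics/s2.png')[190:350,100:340]
cv2.imwrite('pics/c2.png',np.hstack([cv2.resize(a,(400,400)),cv2.resize(b,(400,267)) if 0 else cv2.copyMakeBorder(cv2.resize(b,(400,267)),0,133,0,0,0)]))
E
```

```text
clock: 9.0
tool_pos: [0.6239, -0.2104, 0.1266]
orientation: [179.6, -70.2, -89.5]
force: [-0.3, -0.9, -1.4]
opening: 0.0542
gripper_force: 30.0
clock: 9.2
tool_pos: [0.6239, -0.2109, 0.1274]
orientation: [-179.8, -69.9, -90.2]
force: [-1.0, -0.1, -0.4]
opening: 0.0542
gripper_force: 30.0
[ 0.6239376  -0.21093508  0.12736668] [-179.80437606  -69.87091001  -90.20027179] [ 19.83677179  37.7010742  -40.39547808  66.57780405 -74.27374363
 -78.4423595 ]
```

View pics/c2.png

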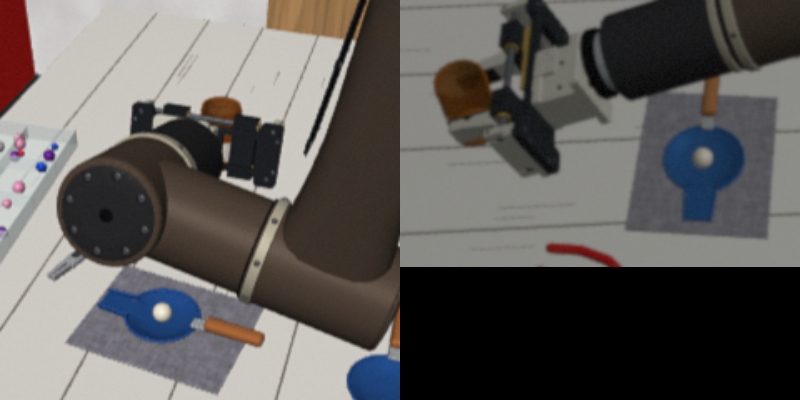

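The side and scene views show the jar mouth up in the fingers, the dish and pearl undisturbed, and the hand clear of them. Lowering it.

```bash
python3 -m crank '[[[0,0,-0.005],[0,0,0],-1],[[0,0,-0.01],[0,0,0],-1],[[0,0,-0.01],[0,0,0],-1],[[0,0,-0.01],[0,0,0],-1],[[0,0,-0.01],[0,0,0],-1],[[0,0,-0.01],[0,0,0],-1],[[0,0,-0.01],[0,0,0],-1],[[0,0,-0.008],[0,0,0],-1],[[0,0,-0.004],[0,0,0],-1],[[0,0,0],[0,0,0],-1],[[0,0,0],[0,0,0],-1]]'
python3 - <<'E'
from h import *
snap('scene','s3'); w,p=cloud('s3')
m=(w[...,2]>.075)&(w[...,2]<.125)&(abs(w[...,0]-.62)<.05)&(w[...,1]<-.17)&(w[...,1]>-.26)
m&=(p[...,2].astype(int)>p[...,0].astype(int)+30)
P=w[m]; print(len(P),np.percentile(P,[1,50,99],0)); 
top=P[P[:,2]>np.percentile(P[:,2],50)];A=np.c_[top[:,:2],np.ones(len(top))];print(np.linalg.lstsq(A,top[:,2],rcond=None)[0])
h,_=np.histogram(P[:,2],bins=np.arange(.07,.126,.003));print(h)
E
```

```text
clock: 10.4
tool_pos: [0.624, -0.2111, 0.0512]
orientation: [-179.4, -70.0, -90.6]
force: [0.8, 0.3, -1.2]
opening: 0.0542
gripper_force: 30.0
496 [[ 0.6007856  -0.22213538  0.0752105 ]
 [ 0.63086714 -0.19629409  0.08866258]
 [ 0.65420061 -0.17145985  0.09882671]]
[3.55435570e-03 3.75632145e-05 9.14856511e-02]
[ 0 23 49 46 52 60 65 80 89 29  3  0  0  0  0  0  0  0]
```

```bash
python3 -m crank '[[[0,0,-0.004],[0,0,0],-1],[[0,0,-0.003],[0,0,0],-1],[[0,0,-0.001],[0,0,0],-1],[[0,0,0],[0,0,0],-1]]'
for i in 1 2; do python3 -m crank '[[[0,0,-0.001],[0,0,0],-1],[[0,0,0],[0,0,0],-1]]' | grep -E 'tool|force'; done
```

```text
clock: 10.85
tool_pos: [0.6239, -0.2111, 0.0428]
orientation: [-179.5, -70.0, -90.6]
force: [0.4, 0.6, -0.4]
opening: 0.054
gripper_force: 30.0
tool_pos: [0.6239, -0.2111, 0.042]
force: [-0.2, 0.6, -1.6]
gripper_force: 30.0
tool_pos: [0.6239, -0.2111, 0.0409]
force: [0.3, 0.6, -0.8]
gripper_force: 30.0
```

```bash
for i in 1; do python3 -m crank '[[[0,0,-0.001],[0,0,0],-1],[[0,0,0],[0,0,0],-1]]' | grep -E 'tool|force'; done
python3 -m crank '[[[0,0,-0.001],[0,0,0],-1],[[0,0,0],[0,0,0],-1]]' | grep -E 'tool|force'
python3 - <<'E'
from h import *
snap('scene','s3'); w,p=cloud('s3')
m=(w[...,2]>.03)&(w[...,2]<.125)&(abs(w[...,0]-.62)<.05)&(w[...,1]<-.17)&(w[...,1]>-.26)
m&=(p[...,2].astype(int)>p[...,0].astype(int)+30)
P=w[m]; print(np.percentile(P[:,2],[90,95,98,99.5])) 
Q=P[P[:,2]<.06];print(len(Q),Q[:,2].min())
E
```

```text
tool_pos: [0.6239, -0.2111, 0.0399]
force: [0.5, -0.1, -1.5]
gripper_force: 30.0
tool_pos: [0.624, -0.2111, 0.0395]
force: [-2.2, 1.7, 2.0]
gripper_force: 30.0
[0.08339326 0.08502788 0.08630161 0.08741103]
276 0.030019767256605358
```

Contact with the table felt, so I'll release and back out along the tool axis.

```bash
python3 -m crank '[[[0,0,0],[0,0,0],-0.2],[[0,0,0],[0,0,0],0.3],[[0,0,0],[0,0,0],0.6],[[0,0,0],[0,0,0],1],[[0,0,0],[0,0,0],1],[[0,0,0],[0,0,0],1],[[0,0,0],[0,0,0],1]]'
python3 - <<'E'
from h import *
snap('scene','s4'); w,p=cloud('s4')
m=(w[...,2]>.03)&(w[...,2]<.125)&(abs(w[...,0]-.62)<.05)&(w[...,1]<-.17)&(w[...,1]>-.26)
m&=(p[...,2].astype(int)>p[...,0].astype(int)+30)
P=w[m]; print(np.percentile(P[:,2],[90,95,98,99.5]))
p=cv2.imread('pics/s4.png')[190:350,100:340];cv2.imwrite('pics/s4c.png',cv2.resize(p,None,fx=3,fy=3)) 
E
```

```text
clock: 12.4
tool_pos: [0.6239, -0.2111, 0.039]
orientation: [-179.4, -70.0, -90.6]
force: [-0.1, 0.0, -0.2]
opening: 0.0864
gripper_force: 0.0
[0.08316814 0.08477229 0.08580193 0.08728315]
```

View pics/s4c.png

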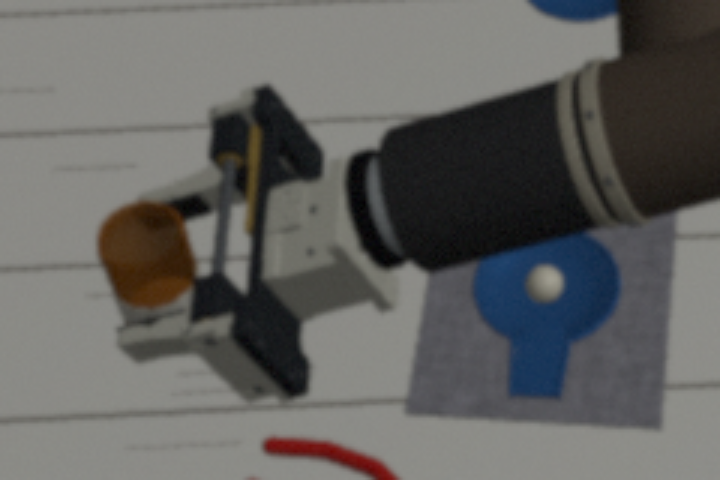

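The jar stands released. Backing out, going up, then moving over the dish's handle.

```bash
python3 -m crank '[[[0,0.005,0.0018],[0,0,0],1],[[0,0.0094,0.0034],[0,0,0],1],[[0,0.0094,0.0034],[0,0,0],1],[[0,0.0094,0.0034],[0,0,0],1],[[0,0.0094,0.0034],[0,0,0],1],[[0,0.0094,0.0034],[0,0,0],1],[[0,0.005,0.01],[0,0,0],1],[[0,0,0.02],[0,0,0],1],[[0,0,0.02],[0,0,0],1],[[0,0,0.02],[0,0,0],1],[[0,0,0.02],[0,0,0],1],[[0,0,0.01],[0,0,0],1]]'
python3 -m crank '[[[-0.004,0.01,0],[7,0,0],1],[[-0.004,0.01,0],[7,0,0],1],[[-0.004,0.01,0],[7,0,0],1],[[-0.004,0.01,0],[7,0,0],1],[[-0.004,0.01,0],[7,0,0],1],[[-0.004,0.01,0],[7,0,0],1],[[-0.004,0.01,0],[7,0,0],1],[[-0.004,0.01,0],[7,0,0],1],[[-0.004,0.01,0],[7,0,0],1],[[-0.004,0.01,0],[7,0,0],1]]'
python3 -m crank '[[[-0.004,0.01,0],[0,0,8],1],[[-0.004,0.01,0],[0,0,8],1],[[-0.004,0.01,0],[0,0,8],1],[[-0.004,0.01,0],[0,0,8],1],[[-0.004,0.01,0],[0,0,8],1],[[-0.004,0.01,0],[0,0,8],1],[[-0.004,0.01,0],[0,0,8],1],[[-0.004,0.01,0],[0,0,8],1],[[-0.004,0.01,0],[0,0,8],1],[[-0.004,0.01,0],[0,0,8],1],[[0,0,0],[0,0,3.5],1],[[0,0,0],[0,0,0],1]]'
python3 -m crank '[[[0,0,0],[0,0,0],1]]'
python3 - <<'E'
from h import *
o=ctrl.get_obs();print(o['joint_pos'])
snap('wrist','w5');snap('scene','s5')
E
```

```text
clock: 13.65
tool_pos: [0.6241, -0.154, 0.1603]
orientation: [-179.0, -69.9, -91.0]
force: [-0.1, 0.4, -0.5]
opening: 0.088
gripper_force: 0.0
clock: 14.65
tool_pos: [0.5839, -0.0529, 0.159]
orientation: [-179.8, 0.3, -90.1]
force: [-0.1, -1.6, -0.8]
opening: 0.0877
gripper_force: 0.0
clock: 15.85
tool_pos: [0.5435, 0.0461, 0.158]
orientation: [-180.0, 0.0, -6.6]
force: [-0.7, 0.1, 0.1]
opening: 0.0875
gripper_force: 0.0
clock: 15.95
tool_pos: [0.5437, 0.0458, 0.158]
orientation: [-180.0, 0.0, -6.8]
force: [-0.5, -0.2, 0.0]
opening: 0.0876
gripper_force: 0.0
[ 2.53735946e+01  1.16663994e+01 -2.12414143e+01 -3.79635455e-02
 -5.70783785e+01  5.78228652e+01]
```

View pics/w5.png

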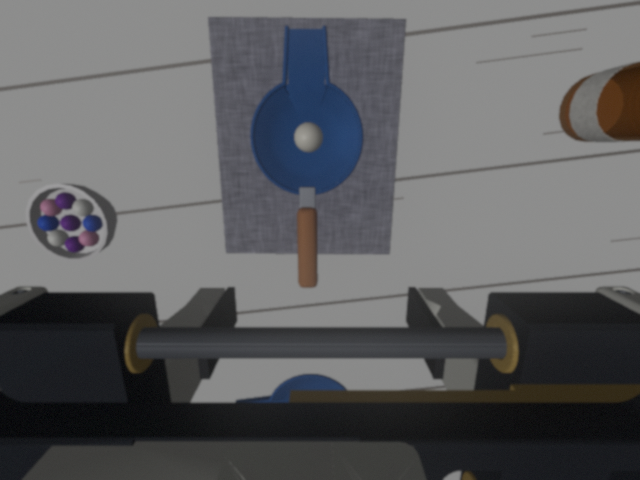

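The wrist view shows the dish square to the tool: pearl at (309,137), handle from (307,208) to (307,287), lip tip at (306,27). The jar stands at the right edge. Measuring the handle, dish and jar.

```bash
python3 - <<'E'
from h import *
from meas import seg
w,p,H,S,V=seg('w5')
def box(a,b,c,d):
    m=np.zeros(H.shape,bool); m[c:d,a:b]=1; return m
m=box(290,325,205,292)&((H<20)|(H>170))&(S>80)&(w[...,2]>.015); P=w[m]; c=P.mean(0);_,_,vt=np.linalg.svd(P[:,:2]-c[:2]); a=vt[0]*np.sign(vt[0][0]);t=(P[:,:2]-c[:2])@a
print('handle',c,'deg',np.degrees(np.arctan2(a[1],a[0])),'t',t.min(),t.max(),'z',np.median(P[:,2]),'wid',np.ptp((P[:,:2]-c[:2])@[-a[1],a[0]]))
# rim circle
m=box(248,368,80,195)&(H>95)&(H<125)&(S>120)&(w[...,2]>.011); P=w[m];
m&=~box(283,330,20,90); (cx,cy),r=cv2.minEnclosingCircle(w[m][:,:2].astype(np.float32)*1000); print('rim',cx,cy,r)
for u,v in((306,29),(306,60),(309,137),(309,170),(309,130)): print(u,v,np.nanmedian(w[v-1:v+2,u-1:u+2].reshape(-1,3),0))
# jar from scene
w,p,H,S,V=seg('s5')
m=(w[...,2]>.02)&(w[...,2]<.1)&(abs(w[...,0]-.62)<.06)&(w[...,1]<-.14)&(w[...,1]>-.26); P=w[m]; print(len(P),np.percentile(P,[1,50,99],0))
ys,xs=np.where(m);print(xs.min(),xs.max(),ys.min(),ys.max())
top=P[P[:,2]>.079]; (cx,cy),r=cv2.minEnclosingCircle(top[:,:2].astype(np.float32)*1000); print('jar top',len(top),cx,cy,r)
side=P[(P[:,2]<.072)&(P[:,2]>.025)]
from scipy.optimize import least_squares
for lo,hi in((.02,.045),(.045,.072)):
  s=P[(P[:,2]>lo)&(P[:,2]<hi)]; r=least_squares(lambda c:np.hypot(s[:,0]-c[0],s[:,1]-c[1])-.0275,[.62,-.19],loss='soft_l1',f_scale=.002); print('fit',lo,r.x,len(s))
E
```

```text
handle [0.53744349 0.05896059 0.02953443] deg -6.918594419992346 t -0.03749066854054494 0.03394281572002246 z 0.02963904776006821 wid 0.0157974773503455
rim 628.3462524414062 47.94493865966797 46.73814392089844
306 29 [0.70902464 0.03751814 0.01230338]
306 60 [0.6882816  0.04040935 0.01037543]
309 137 [0.62878612 0.04503144 0.02884523]
309 170 [0.60166109 0.04932265 0.00666814]
309 130 [0.63409064 0.04435425 0.02770391]
1161 [[ 0.60106761 -0.22166306  0.02175168]
 [ 0.6386249  -0.19677073  0.05972252]
 [ 0.6550304  -0.17035238  0.08625595]]
132 167 257 300
jar top 210 626.6473999023438 -195.8355255126953 28.221195220947266
fit 0.02 [ 0.62746912 -0.19744869] 332
fit 0.045 [ 0.62780938 -0.19722756] 486
```

```bash
python3 -m crank '[[[0.002,0.003,-0.01],[0,0,0],1],[[0.002,0.003,-0.02],[0,0,0],1],[[0.002,0.003,-0.02],[0,0,0],1],[[0.001,0.0025,-0.02],[0,0,0],1],[[0,0,-0.02],[0,0,0],1],[[0,0,-0.02],[0,0,0],1],[[0,0,-0.015],[0,0,0],1],[[0,0,-0.01],[0,0,0],1],[[0,0,-0.005],[0,0,0],1],[[0,0,0],[0,0,0],1],[[0,0,0],[0,0,0],1]]'
python3 - <<'E'
from h import *
from meas import seg
snap('wrist','w6')
w,p,H,S,V=seg('w6')
m=((H<20)|(H>170))&(S>80)&(w[...,2]>.012)&(w[...,2]<.045)&(abs(w[...,1]-.058)<.03)&(w[...,0]>.47)&(w[...,0]<.6);print(m.sum(),w[m].mean(0) if m.any() else 0)
cv2.imwrite('pics/w6.png',p)
E
```

```text
clock: 17.15
tool_pos: [0.5514, 0.0576, 0.0183]
orientation: [-180.0, -0.0, -6.7]
force: [0.3, -0.2, -0.5]
opening: 0.0879
gripper_force: 0.0
2888 [0.54468106 0.05814992 0.02923176]
```

View pics/w6.png

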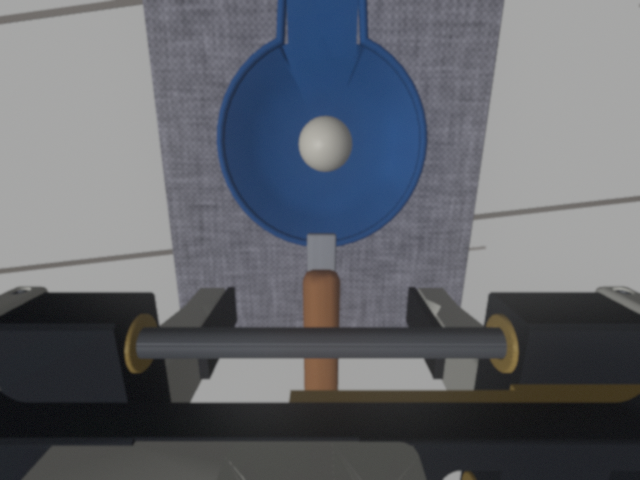

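Handle centred between the fingers (column 321 against 321). Lowering, then closing in stages.

```bash
python3 -m crank '[[[0,0,-0.005],[0,0,0],0.5],[[0,0,-0.004],[0,0,0],0],[[0,0,-0.0015],[0,0,0],-0.3],[[0,0,0],[0,0,0],-0.45],[[0,0,0],[0,0,0],-0.45],[[0,0,0],[0,0,0],-0.5],[[0,0,0],[0,0,0],-0.55],[[0,0,0],[0,0,0],-0.6],[[0,0,0],[0,0,0],-0.65]]'
python3 -m crank '[[[0,0,0],[0,0,0],-1],[[0,0,0],[0,0,0],-1],[[0,0,0],[0,0,0],-1],[[0,0,0],[0,0,0],-1],[[0,0,0],[0,0,0],-1]]'
python3 -m crank '[[[0,0,0.001],[0,0,0],-1],[[0,0,0.002],[0,0,0],-1],[[0,0,0.003],[0,0,0],-1],[[0,0,0.003],[0,0,0],-1],[[0,0,0.002],[0,0,0],-1],[[0,0,0.001],[0,0,0],-1],[[0,0,0],[0,0,0],-1],[[0,0,0],[0,0,0],-1]]'
cat > chk.py <<'E'
from h import *
from meas import seg
import sys
s=sys.argv[1]; snap('wrist',s)
w,p,H,S,V=seg(s); o=ctrl.get_obs(); print(o['clock'],o['tool_pos'],o['orientation'],o['gripper_force'])
m=np.zeros(H.shape,bool); m[0:260,180:450]=1
b=m&(S<60)&(V>100)&(w[...,2]>o['tool_pos'][2]+.008); n,l,st,ce=cv2.connectedComponentsWithStats(b.astype(np.uint8)); k=1+st[1:,4].argmax(); print('pearl px',ce[k],st[k,4], np.nanmean(w[l==k],0))
r=m&(H>95)&(H<125)&(S>110)
# rim plane: blue points near the rim, plane fit
P=w[r];c=cv2.minEnclosingCircle; 
yaw=np.radians(o['orientation'][2]); a=np.array([np.cos(yaw),np.sin(yaw)]); cen=o['tool_pos'][:2]+.078*a
d=np.hypot(*(P[:,:2]-cen).T); Q=P[(d>.030)&(d<.044)]; Q=Q[~np.isnan(Q[:,2])]; dq=np.hypot(*(Q[:,:2]-cen).T)
A=np.c_[(Q[:,:2]-cen)@a,(Q[:,:2]-cen)@[-a[1],a[0]],dq,np.ones(len(Q))]; f=np.linalg.lstsq(A,Q[:,2],rcond=None)[0]; print('slope deg along x,y',np.degrees(f[:2]),'centre',cen)
E
python3 chk.py w7
```

```text
clock: 18.1
tool_pos: [0.551, 0.0574, 0.0074]
orientation: [-180.0, -0.0, -6.7]
force: [-0.5, -0.5, -0.0]
opening: 0.0211
gripper_force: 0.0
clock: 18.6
tool_pos: [0.551, 0.0574, 0.0073]
orientation: [-180.0, 0.0, -6.7]
force: [-0.1, -0.3, 0.4]
opening: 0.0174
gripper_force: 30.0
clock: 19.4
tool_pos: [0.5509, 0.0574, 0.0193]
orientation: [-180.0, 0.0, -6.7]
force: [0.8, -0.4, -1.5]
opening: 0.0178
gripper_force: 30.0
19.45 [0.5508399  0.05739795 0.0192359 ] [-1.79983086e+02  1.25664371e-02 -6.70388401e+00] 29.999678134918213
pearl px [324.84662343 142.34032812] 2621 [0.62918727 0.04621433 0.03699408]
slope deg along x,y [-1.49516396  0.55109316] centre [0.6283066  0.04829238]
```

```bash
python3 -m crank '[[[0,0,0.002],[0,0,0],-1],[[0,0,0.004],[0,0,0],-1],[[0,0,0.006],[0,0,0],-1],[[0,0,0.008],[0,0,0],-1],[[0,0,0.01],[0,0,0],-1],[[0,0,0.01],[0,0,0],-1],[[0,0,0.01],[0,0,0],-1],[[0,0,0.01],[0,0,0],-1],[[0,0,0.01],[0,0,0],-1],[[0,0,0.01],[0,0,0],-1],[[0,0,0.008],[0,0,0],-1],[[0,0,0.006],[0,0,0],-1]]' >/dev/null
python3 -m crank '[[[0,0,0.004],[0,0,0],-1],[[0,0,0.002],[0,0,0],-1],[[0,0,0],[0,0,0],-1],[[0,0,0],[0,0,0],-1]]'
python3 chk.py w8
python3 - <<'E'
from h import *
from meas import seg
for s,tp in(('w6',[.5514,.0576]),):
    w,p,H,S,V=seg(s); m=np.zeros(H.shape,bool); m[0:260,180:450]=1
    P=w[m&(H>95)&(H<125)&(S>110)]; a=np.array([np.cos(np.radians(-6.7)),np.sin(np.radians(-6.7))]);cen=tp+.077*a
    d=np.hypot(*(P[:,:2]-cen).T); Q=P[(d>.030)&(d<.044)]; Q=Q[~np.isnan(Q[:,2])]; dq=np.hypot(*(Q[:,:2]-cen).T)
    A=np.c_[(Q[:,:2]-cen)@a,(Q[:,:2]-cen)@[-a[1],a[0]],dq,np.ones(len(Q))]; print('baseline',np.degrees(np.linalg.lstsq(A,Q[:,2],rcond=None)[0][:2]))
E
```

```text
clock: 21.05
tool_pos: [0.5507, 0.0573, 0.119]
orientation: [-180.0, 0.0, -6.7]
force: [-0.8, -0.9, -1.4]
opening: 0.0177
gripper_force: 30.0
21.1 [0.55067844 0.05732857 0.11890694] [-1.79997791e+02  4.28258641e-02 -6.71028815e+00] 29.999629855155945
pearl px [322.97847682 142.05836093] 2416 [0.62921777 0.04689763 0.13685522]
slope deg along x,y [-1.54069922  0.45766967] centre [0.62814412 0.04821435]
baseline [-1.58236881  0.76113214]
```

```bash
python3 -m crank '[[[0.001,-0.001,0],[0,0,-1],-1],[[0.002,-0.002,0],[0,0,-2],-1],[[0.0032,-0.0032,0],[0,0,-3],-1],[[0.0032,-0.0032,0],[0,0,-3],-1],[[0.0032,-0.0032,0],[0,0,-3],-1],[[0.0032,-0.0032,0],[0,0,-3],-1],[[0.0032,-0.0032,0],[0,0,-3],-1],[[0.0032,-0.0032,0],[0,0,-3],-1],[[0.0032,-0.0032,0],[0,0,-3],-1],[[0.0032,-0.0032,0],[0,0,-3],-1],[[0.0032,-0.0032,0],[0,0,-3],-1],[[0.0032,-0.0032,0],[0,0,-3],-1]]' >/dev/null
python3 -m crank '[[[0.0032,-0.0032,0],[0,0,-3],-1],[[0.0032,-0.0032,0],[0,0,-3],-1],[[0.0032,-0.0032,0],[0,0,-3],-1],[[0.0032,-0.0032,0],[0,0,-3],-1],[[0.0032,-0.0032,0],[0,0,-3],-1],[[0.0032,-0.0032,0],[0,0,-3],-1],[[0.0032,-0.0032,0],[0,0,-3],-1],[[0.0032,-0.0032,0],[0,0,-3],-1],[[0.0032,-0.0032,0],[0,0,-3],-1],[[0.0032,-0.0032,0],[0,0,-3],-1],[[0.0032,-0.0032,0],[0,0,-3],-1],[[0.0032,-0.0032,0],[0,0,-3],-1]]' >/dev/null
python3 -m crank '[[[0.0032,-0.0032,0],[0,0,-3],-1],[[0.0032,-0.0032,0],[0,0,-3],-1],[[0.0032,-0.0032,0],[0,0,-3],-1],[[0.0032,-0.0032,0],[0,0,-3],-1],[[0.0032,-0.0032,0],[0,0,-3],-1],[[0.002,-0.002,0],[0,0,-2],-1],[[0.002,-0.002,0],[0,0,-2],-1],[[0.001,-0.001,0],[0,0,-1],-1],[[0.001,-0.001,0],[0,0,-1],-1],[[0,0,0],[0,0,0],-1],[[0,0,0],[0,0,0],-1]]'
python3 chk.py w9
python3 - <<'E'
from h import *
snap('scene','s9'); snap('side','d9')
w,p=cloud('w9'); 
# jar in wrist view
q=p.astype(int); m=(q[...,2]>q[...,0]+30)&(w[...,2]>.076)&(w[...,2]<.1)&(w[...,1]<-.15); P=w[m]
print(m.sum()); 
if m.sum()>20: print('jar rim (wrist)',cv2.minEnclosingCircle(P[:,:2].astype(np.float32)*1000),np.percentile(P[:,2],[50,95]))
a=cv2.imread('pics/w9.png');b=cv2.imread('pics/s9.png')[190:350,100:340]
cv2.imwrite('pics/c9.png',np.hstack([cv2.resize(a,(400,300)),cv2.copyMakeBorder(cv2.resize(b,(400,267)),0,33,0,0,0)]))
E
```

```text
clock: 24.6
tool_pos: [0.6463, -0.038, 0.1193]
orientation: [-180.0, 0.0, -96.7]
force: [-0.5, -0.1, -2.4]
opening: 0.0174
gripper_force: 30.0
24.65 [ 0.64627543 -0.03793609  0.11932278] [-1.79979459e+02  5.05820553e-03 -9.66881779e+01] 29.99952346086502
pearl px [321.8556582  143.69553503] 2598 [ 0.63682739 -0.11644575  0.13694595]
slope deg along x,y [-1.8345627   0.13906455] centre [ 0.6371911  -0.11540528]
7
```

View pics/c9.png

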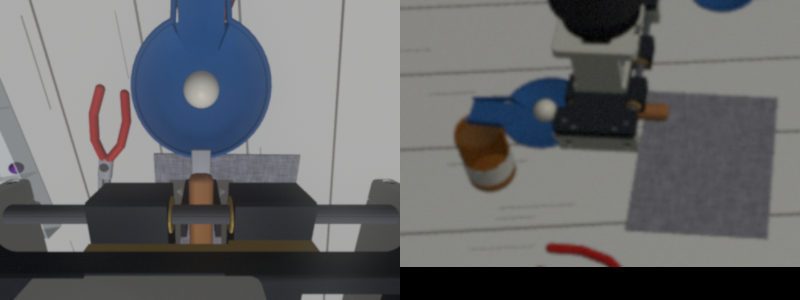

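The dish is level with the pearl centred, its lip over the jar. Checking lip against jar in the same camera frames before lowering.

```bash
cat > lip.py <<'E'
from h import *
from meas import seg
from scipy.optimize import least_squares
import sys
for s in sys.argv[1:]:
    w,p,H,S,V=seg(s); z=w[...,2]
    m=(H>95)&(H<125)&(S>110)&(z>.085)&(z<.15)&(w[...,1]<-.05)&(w[...,1]>-.26); P=w[m]
    a=np.array([np.cos(np.radians(-96.7)),np.sin(np.radians(-96.7))]); t=P[:,:2]@a; tip=P[t>np.percentile(t,99.5)-.006]
    print(s,'lip tip',len(tip),tip[:,:2].mean(0),'tmax along dir',np.percentile(t,99.5),'z',np.median(tip[:,2]))
    m=(z>.02)&(z<.072)&(abs(w[...,0]-.625)<.05)&(w[...,1]<-.15)&(w[...,1]>-.25); J=w[m]
    r=least_squares(lambda c:np.hypot(J[:,0]-c[0],J[:,1]-c[1])-.0275,[.626,-.196],loss='soft_l1',f_scale=.002); print('   jar',r.x,len(J),'t',r.x@a)
E
python3 lip.py s9 d9; python3 lip.py d9 >/dev/null
python3 - <<'E'
from h import *
b=cv2.imread('pics/d9.png')[100:260,240:420]; cv2.imwrite('pics/d9c.png',cv2.resize(b,None,fx=3.5,fy=3.5,interpolation=3))
E
```

```text
s9 lip tip 52 [ 0.63109708 -0.19203532] tmax along dir 0.11963401144393404 z 0.12389515694178291
   jar [ 0.62737524 -0.19714876] 769 t 0.12260603242741679
d9 lip tip 5 [ 0.62626086 -0.19057342] tmax along dir 0.1175727433821364 z 0.12483546936282605
   jar [ 0.62403588 -0.19814096] 323 t 0.12398105955498552
```

View pics/d9c.png

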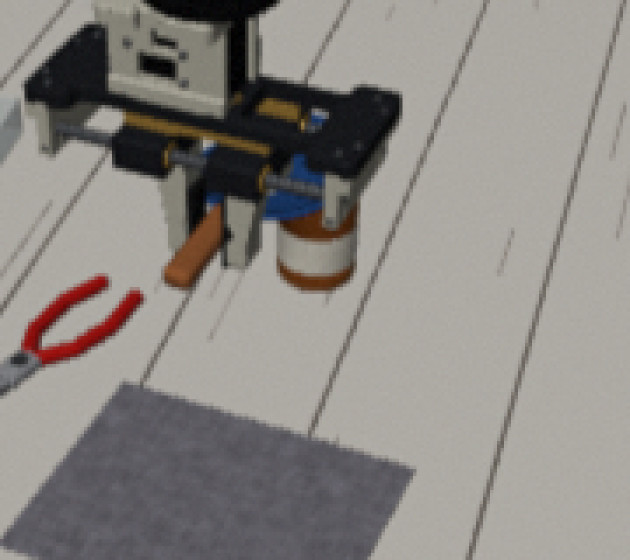

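```bash
python3 -m crank '[[[0,-0.001,-0.001],[0,0,0],-1],[[-0.001,-0.001,-0.002],[0,0,0],-1],[[-0.001,-0.001,-0.003],[0,0,0],-1],[[0,-0.001,-0.003],[0,0,0],-1],[[0,0,-0.003],[0,0,0],-1],[[0,0,-0.003],[0,0,0],-1],[[0,0,-0.002],[0,0,0],-1],[[0,0,-0.001],[0,0,0],-1],[[0,0,0],[0,0,0],-1],[[0,0,0],[0,0,0],-1],[[0,0,0],[0,0,0],-1],[[0,0,0],[0,0,0],-1]]'
python3 -m crank '[[[0,0,0],[0,0,0],-1],[[0,0,0],[0,0,0],-1],[[0,0,0],[0,0,0],-1],[[0,0,0],[0,0,0],-1],[[0,0,0],[0,0,0],-1]]' >/dev/null
python3 chk.py w10
python3 -c "
from h import *
snap('scene','s10')
" ; python3 lip.py s10
```

```text
clock: 25.95
tool_pos: [0.6444, -0.042, 0.1015]
orientation: [-180.0, 0.0, -96.7]
force: [0.4, -0.8, -1.5]
opening: 0.0177
gripper_force: 30.0
26.5 [ 0.64432588 -0.04201948  0.10131663] [-1.79979226e+02  3.15043242e-03 -9.67037817e+01] 29.999696016311646
pearl px [322.00039124 143.98826291] 2556 [ 0.63479676 -0.12032953  0.11906454]
slope deg along x,y [-1.7664036   0.16571016] centre [ 0.63522045 -0.11948619]
s10 lip tip 58 [ 0.62856767 -0.19537372] tmax along dir 0.12339012644721997 z 0.10634098653238348
   jar [ 0.62693707 -0.19701143] 661 t 0.1225207561651646
```

Lip within about 3 mm of the mouth centre and about 21 mm above the rim, dish level, pearl still. Handing in.

```bash
python3 -c "
from plant import close_job
print(close_job())"
```

```text
the job is handed in; nothing more can be done
None
```

The jar stands upright and released, and I handed in with the dish held level and still, turned a quarter turn so its lip tip is about 3 mm from the mouth centre and 21 mm above the rim, the pearl in the middle; the hand-in gave no verdict.

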